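Push the tube rack home in its locating corner

ROBOT

A 7-joint arm with a two-finger parallel gripper is mounted at the origin on the work surface. World frame = base frame: x ahead of the robot, y to its left, z up, the work surface at z = 0. Lengths are in m, angles in rad, forces in N, time in s.
With the tool pointing down it reaches from about 0.4 to 0.75 m from the base axis. Payload 19.5 kg.
Tool frame: the origin (TCP) lies at the very end of the fingers, on their centre line; the grasp point (between the pads) lies 19 mm behind it; z points along the fingers, y is the line along which they close (so a half turn about z gives the same grasp; the last joint's range is limited). The gripper opens to 85 mm and grips with 20 to 120 N. Pads are 22 mm wide; open, the fingers measure 114 mm over their backs; the gripper's body (76 mm by 85 mm) begins 54 mm behind the grasp point. The pads swing forward as they close: fully open they stand 13 mm farther back than shut.
Start: joints at [1.164, 0.707, -0.028, 1.485, 0.022, 0.951, -0.075], TCP at [0.205, -0.537, 0.231] pointing down, gripper open.
Joint ranges: [-2.71, 2.71], [-0.32, 2.16], [-1.57, 1.52], [0, 2.45], [-1.46, 4.6], [0, 2.02], [-2.83, 2.83]. Speed limits (rad/s): [1.89, 1.89, 2.57, 2.57, 3.01, 3.01, 3.01].

INTERFACE

Orientations are given as a unit quaternion [w, x, y, z].
In Python, from workcell import r, eyes, workorder gives the robot as it stands.
- The arm moves only by the tool servo_tool, never from a script. Its argument "steps" is a list that holds one entry, the list of rows, each a list of 7 numbers: the shift along the world's x, y, z each as a share of 0.04 m, from -1 to 1, then the turn, a rotation vector about the world's x, y, z each as a share of 2 pi rad, from -1 to 1, then the opening, from -1 (shut) to 1 (fully open). A call has 1 to 12 rows; each row shifts and turns the commanded pose from where the row before left it; what a row does not reach is not made up. A row lasts 1/12 s, in which the tool goes at most 41.7 mm and 7.16 degrees, less where a joint would pass 70% of its speed; a pose out of reach is approached as far as the arm can. A call with a number of a shift or a turn outside -1 to 1 is refused whole. A call with a gripper value outside its range is refused whole. The fingers move at their own pace and stop on an object; the grip force is fixed at half the most. Time passes only in rows, so rows that do not move let the fingers close. It gives the time, the measured TCP pose, the force, the opening and the grip force at its end, in the units of the state.
- r.get_state(): the state, without advancing time (a new reading comes with each control period).
- eyes.get_image(name): name is "side" or "top"; returns (picture, depth): 400x640x3 uint8, blue, green, red; 400x640 float32, m along the optical axis (not along the pixel's ray), 0 where there is no reading.
- eyes.get_calibration(name): a dict with "fov_y" (degrees; the focal length in pixels is half the picture's height over the tangent of half this angle, whatever the lens; pixels are square), "cx", "cy" (the principal point, pixels), "position" and "orientation" of the camera in the world. Camera axes: x right, y down, z forward; pixel columns grow to the right and rows downward; lengths in m; the calibration is good to about 2 mm. A picture is of the moment at which its call begins. get_calibration takes no time and is no camera call.
- workorder.finish_job(): hands the job in; it is judged then, once.
The state is a dict: "time_s": time; "qpos": joint angles; "dq": joint speeds; "joint_efforts": joint torques, N m; "position": TCP position; "orientation": TCP orientation; "ft_force": force on the tool from outside, world axes, zero at the start; "torque": the same for the moment, N m; "width": opening from 0.0 (shut) to 1.0 (fully open); "gripper_force": force on a finger pad.
Only numpy, scipy, OpenCV 4.12 (cv2) and the standard library are available. Lean on these libraries where they do the work, as an engineer would, in place of code of your own. Each camera call takes 0.05 s, during which the arm holds its last target. There are 200 camera calls.

TASK

With the fingertips, push the tube rack along the bench into the corner of the T-shaped fence on the side where it stands, so that one long side lies flush against the long fence bar and one end is fully home against the cross stop. Only slide it along the bench: never lift or tip it. Leave the tip box, the bottle and the mixer where they are, and finish clear of everything.

Things in the scene. Friction and masses are not known exactly. Their poses are not given: they have to be found in the camera images.
- fence: Fixed aluminium fence, T-shaped from above, bars 12 mm thick, 45 mm high. Origin on the bench, on the long bar's centre line, at the robot-side face of the cross stop. The long bar runs 250 mm from there along -x (towards the robot), its faces at y = -6 and +6 mm. The cross stop is 200 mm long along y, centred, robot-side face at x = 0. x points away from the robot within 15 degrees.
- rack: Tube rack: loose blue block 120 (its x) x 80 (its y) x 40 mm, origin under its centre; white-capped tubes fixed in it reach 49 mm up. 0.2 to 0.35 kg, slides at 1 to 5 N. Starts left or right of the long bar, centre 130 to 200 mm from its centre line and 85 to 125 mm short of the cross stop, turned up to 25 degrees. Home: centre 60 mm from the cross stop face, 46 mm from the bar's centre line.
- tip_box: Bystander: closed pipette tip box, a square blue box 84 x 84 mm with white lid, 62 mm high, loose. Origin at the centre of its underside. It stands on the other side of the long bar from the rack.
- reagent_bottle: Bystander: upright glass bottle, 60 mm diameter, 125 mm tall, loose, beyond the cross stop. Origin at the centre of its underside.
- vortex_mixer: Bystander: small blue vortex mixer, 100 x 90 mm, 72 mm high with a round black rubber cup on top, loose, beyond the cross stop. Origin at the centre of its underside.
There are look-alikes about, which are no part of the job. What is shaped like the rack but brown or orange is not meant.

How it is judged:
By the outcome, as a careful person would: the job done as asked, in the order asked, and still so for the second after the job is handed in, with the robot touching nothing.
It also fails if it takes over 48 s, if anything falls off the work surface, if the arm or the gripper's body presses on something with over 40 N, if the wrist force passes 120 N, or if a joint passes its speed limit or range.

## Working session

There is one attempt and no reset: what is moved stays moved. The work goes in short steps, Python scripts to look and compute and a tool call to move; the robot and the scene stay as the last step left them, time stands still between calls to the robot, and variables do not carry over. Pictures are saved under pics/ and viewed, at most 10 in all, crops included, and the job is handed in when it is done.

Besides the shell and the picture viewer there is one more tool, called after "Request:" as name([rows], argument=value, ...), one row to a line, values as JSON. servo_tool: Moves the arm, as the interface text tells. Shift numbers are shares of 0.04 m and turn numbers shares of 2 pi rad, none past 1 either way. Its arguments: {"type":"object","properties":{"steps":{"type":"array"}},"required":["steps"]}

```bash
mkdir -p pics; ls
cat > h.py <<'E'
import numpy as np, cv2
from workcell import r, eyes, workorder
from scipy.spatial.transform import Rotation as R
def cam(n):
    c=eyes.get_calibration(n); q=c["orientation"]; f=200/np.tan(np.radians(c["fov_y"])/2)
    return f,c["cx"],c["cy"],np.array(c["position"]),R.from_quat([q[1],q[2],q[3],q[0]]).as_matrix()
def ray(n,uv,z):
    f,cx,cy,p,M=cam(n); uv=np.atleast_2d(uv).astype(float)
    d=np.c_[(uv[:,0]-cx)/f,(uv[:,1]-cy)/f,np.ones(len(uv))]@M.T
    return p+d*((z-p[2])/d[:,2])[:,None]
def cloud(n,D):
    f,cx,cy,p,M=cam(n); v,u=np.mgrid[:400,:640]
    return np.stack([(u-cx)/f*D,(v-cy)/f*D,D],-1)@M.T+p
E
python3 - <<'E'
from h import *
for n in("top","side"):
    im,d=eyes.get_image(n); cv2.imwrite(f"pics/{n}0.png",im); np.save(f"{n}0.npy",d); print(n,eyes.get_calibration(n))
print(r.get_state())
E
```

```text
pics
top {'fov_y': 43.37327625643007, 'cx': 315.8180715352112, 'cy': 192.2344239797755, 'position': array([ 0.38910377, -0.094122  ,  1.29140922]), 'orientation': array([ 0.06343993, -0.69720774,  0.7117313 , -0.05757872])}
side {'fov_y': 49.221851616301834, 'cx': 322.45942073500913, 'cy': 195.35021308517378, 'position': array([0.42299377, 0.47307362, 0.71002001]), 'orientation': array([ 0.05222233, -0.11856419,  0.93106881, -0.34106632])}
{'time_s': 0.1, 'qpos': array([ 1.164275  ,  0.70699324, -0.0276222 ,  1.48493101,  0.02200451,
        0.95086345, -0.07551475]), 'dq': array([-0.00134456, -0.00155041,  0.00012408, -0.00112727,  0.00071536,
        0.00171009,  0.00014739]), 'joint_efforts': array([ 2.92991324e-03, -8.84289479e+01,  1.23690773e+00, -2.36454695e+01,
        1.71183923e-02,  5.07810313e-03, -9.39076563e-05]), 'position': array([ 0.20507677, -0.53695745,  0.23090645]), 'orientation': array([-4.36463663e-04,  9.83409999e-01,  1.81396182e-01, -9.30350756e-05]), 'ft_force': array([ 0.36135552, -0.06839375,  0.32211552]), 'torque': array([ 0.01463333, -0.030736  , -0.0267003 ]), 'gripper_force': 0.0, 'width': 0.9996891573878912}
```

View pics/top0.png

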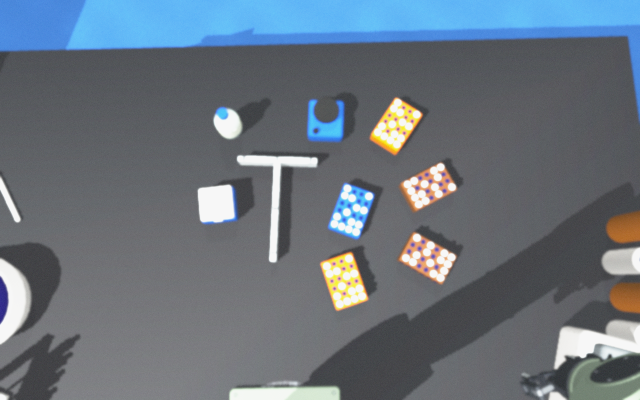

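View pics/side0.png

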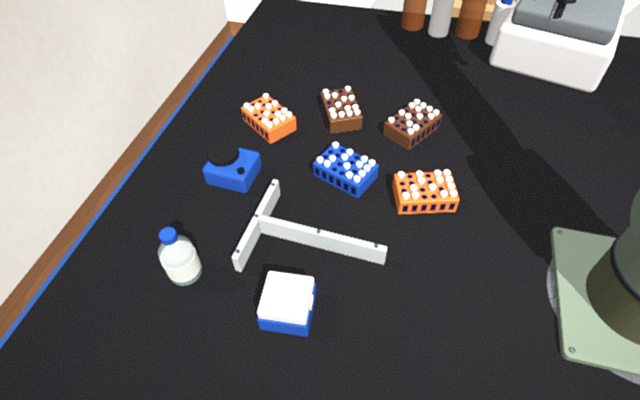

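The top view shows the blue rack at (351,210) to the right of the bar. The T-fence junction is at (278,160) and its bar end at (273,260). The orange and brown decoys are at (345,281), (396,125), (428,186) and (428,258), the mixer at (325,120), the bottle at (228,122) and the tip box at (217,204). The side view agrees: rack at (345,168), fence at (300,230).

```bash
cat >> h.py <<'E'
def masks(n,im):
    hsv=cv2.cvtColor(im,cv2.COLOR_BGR2HSV); 
    blue=cv2.inRange(hsv,(95,120,70),(125,255,255)); white=cv2.inRange(hsv,(0,0,110),(179,90,255))
    return blue,white
def rect(xy):
    (c,s,a)=cv2.minAreaRect((xy*1000).astype(np.float32)); 
    if s[0]<s[1]: s=s[::-1]; a-=90
    a=(a+90)%180-90
    return np.round(c,1),np.round(s,1),round(a,1)
def line(xy):
    vx,vy,x,y=cv2.fitLine((xy*1000).astype(np.float32),cv2.DIST_HUBER,0,.01,.01).ravel(); return x,y,np.degrees(np.arctan2(vy,vx))
E
python3 - <<'E'
from h import *
box={"top":{"rack":(322,175,382,245),"fence":(236,152,320,264),"tip":(190,178,240,228),"or1":(316,246,374,316),"mix":(300,92,350,146),"bot":(208,100,250,145)},
"side":{"rack":(308,138,382,200),"fence":(228,175,392,272),"tip":(250,265,320,336),"or1":(388,164,464,218)}}
for n in box:
    im=cv2.imread(f"pics/{n}0.png"); P=cloud(n,np.load(f"{n}0.npy")); b,w=masks(n,im)
    for k,(x0,y0,x1,y1) in box[n].items():
        p=P[y0:y1,x0:x1].reshape(-1,3); m=p[:,2]>.012
        q=p[m]; print(n,k,m.sum(),"z pct",np.round(np.percentile(q[:,2],[5,50,90,98]),4),"bench z",np.round(np.median(p[~m][:,2]),4) if (~m).any() else 0,rect(q[:,:2]))
    # mask-based rays
    x0,y0,x1,y1=box[n]["rack"]; M=np.zeros((400,640),np.uint8); M[y0:y1,x0:x1]=(b|w)[y0:y1,x0:x1]
    v,u=np.nonzero(M)
    print(n,"rack ray z=.04",rect(ray(n,np.c_[u,v],.04)[:,:2]))
    x0,y0,x1,y1=box[n]["fence"]; p=P[y0:y1,x0:x1].reshape(-1,3); q=p[(p[:,2]>.038)&(p[:,2]<.055)]
    print(n,"fence top z",np.median(q[:,2]))
    for _ in range(1):
        # split: bar runs along x
        xm=q[:,0].max(); bar=q[q[:,0]<xm-.06]; cr=q[q[:,0]>xm-.04]
        X=lambda a:(round(float(a[0]),1),round(float(a[1]),1),round(float(a[2]),1))
        print(" bar",X(line(bar[:,:2]))," cross",X(line(cr[:,:2])),"xrange",q[:,0].min(),xm,"y",cr[:,1].min(),cr[:,1].max())
E
```

```text
top rack 1555 z pct [0.0355 0.0413 0.0498 0.0533] bench z 0.0004 (array([ 499.7, -149.3]), array([246.4,  80.2]), -21.8)
top fence 1180 z pct [0.0182 0.0441 0.0485 1.2914] bench z 0.0003 (array([544.9,  15. ]), array([317.7, 209.3]), 1.6)
top tip 1244 z pct [0.031  0.0614 0.0649 0.0674] bench z 0.0002 (array([521.6,  46.1]), array([369.3, 112.1]), 63.5)
top or1 1633 z pct [0.0363 0.0412 0.0499 0.0535] bench z 0.0004 (array([ 382.4, -143.9]), array([120.1,  91.1]), 17.2)
top mix 1430 z pct [0.0329 0.0521 0.0738 0.0771] bench z 0.0003 (array([ 618.8, -103. ]), array([459.6,  89.8]), -3.4)
top bot 628 z pct [0.0239 0.0858 0.1255 0.1284] bench z 0.0004 (array([592.5,  40.1]), array([483.6,  60. ]), 26.3)
top rack ray z=.04 (array([ 560.9, -175.1]), array([174.8, 149.3]), -1.3)
top fence top z 0.04504711116330795
 bar (537.5, 20.3, -2.9)  cross (689.9, 12.6, 86.9) xrange 0.4378819956301251 0.7010909070202007 y -0.0855268862337542 0.11121193151552382
side rack 2035 z pct [0.0169 0.0389 0.0477 0.0495] bench z -0.001 (array([526.6, 125.1]), array([712.4, 140.4]), -84.6)
side fence 3905 z pct [0.0147 0.0372 0.045  0.0499] bench z -0.001 (array([558. , 172.2]), array([651.2, 318.3]), -75.0)
side tip 2980 z pct [0.0216 0.0602 0.0621 0.0633] bench z -0.001 (array([531.9, 302.9]), array([392. ,  98.3]), -71.5)
side or1 2307 z pct [0.0174 0.0392 0.0481 0.0498] bench z -0.0007 (array([369.7, 134.5]), array([672.2, 134.5]), -87.6)
side rack ray z=.04 (array([ 552.4, -161.4]), array([138.7, 115. ]), -21.6)
side fence top z 0.043457743390958925
 bar (567.8, 18.1, -2.0)  cross (764.7, -73.9, 10.4) xrange 0.4339972165040575 0.7841167605162707 y -0.09025165215597453 -0.06741210993446034
```

Run:
```python
from h import *
box={"top":{"rack":(322,175,382,245),"fence":(236,152,320,264),"tip":(190,178,240,228),"or1":(316,246,374,316),"or2":(365,92,425,158),"br1":(396,158,460,214),"br2":(396,228,460,288),"mix":(300,92,350,146),"bot":(208,100,250,145)},
"side":{"rack":(308,138,382,200),"fence":(228,175,392,272),"tip":(250,265,320,336),"or1":(388,164,464,218)}}
for n in box:
    D=np.load(f"{n}0.npy"); P=cloud(n,D)
    for k,(x0,y0,x1,y1) in box[n].items():
        p=P[y0:y1,x0:x1][D[y0:y1,x0:x1]>0]; q=p[(p[:,2]>.03)&(p[:,2]<.2)]
        print(n,k,len(q),"z50,98",np.round(np.percentile(q[:,2],[50,98]),4),*rect(q[:,:2]))
        if k=="fence":
            q=q[q[:,2]>.037]; xm=np.percentile(q[:,0],99.5); bar=q[q[:,0]<xm-.04]; cr=q[q[:,0]>xm-.03]
            print("  bar",np.round(line(bar[:,:2]),1),"cross",np.round(line(cr[:,:2]),1),rect(bar[:,:2]),rect(cr[:,:2]))
```

```text
top rack 1514 z50,98 [0.0413 0.0522] [ 558.  -172.6] [121.   80.2] -21.8
top fence 971 z50,98 [0.0447 0.0504] [567.4  19.6] [263.  197.6] -3.0
  bar [547.2  19.7  -2.9] cross [690.1  12.6  86.9] (array([547.5,  19.8]), array([223.3,  12.5]), -2.8) (array([685. ,  13.4]), array([197.6,  27.5]), 87.0)
top tip 1174 z50,98 [0.0616 0.0668] [579.5 163.9] [84.2 83.5] -84.3
top or1 1615 z50,98 [0.0412 0.0527] [ 384.  -149.3] [120.   80.6] 17.8
top or2 1400 z50,98 [0.0412 0.0528] [ 779.2 -296.3] [121.9  80.3] -35.2
top br1 1496 z50,98 [0.0413 0.0524] [ 615.3 -370. ] [121.8  80.4] -63.6
top br2 1604 z50,98 [0.0412 0.0525] [ 436.4 -357.2] [121.4  81.1] 59.0
top mix 1356 z50,98 [0.0525 0.0761] [ 797.2 -113.7] [102.   89.8] -3.4
top bot 571 z50,98 [0.0874 0.1277] [785.7 135.4] [60.2 50.7] -59.6
side rack 1651 z50,98 [0.0394 0.0493] [ 554.8 -174.4] [120.8  82.8] -21.8
side fence 2457 z50,98 [0.0425 0.0479] [604.7 -12.4] [301.6 256.7] 19.0
  bar [568.7  18.   -1.9] cross [766.7 -72.7   4.8] (array([593.2,  -4.9]), array([279. , 232.1]), 20.3) (array([766.3, -73.7]), array([34.6, 15.1]), 8.4)
side tip 2690 z50,98 [0.0604 0.0631] [578.2 162.7] [85.  84.3] 5.4
side or1 1924 z50,98 [0.0396 0.0497] [ 381.8 -149.9] [119.9  82.4] 18.2
```

Request:
servo_tool([
  [[0.68,0.61,-0.2,0,0,0.011,0],[0.68,0.61,-0.2,0,0,0.011,0],[0.68,0.61,-0.2,0,0,0.011,0],[0.68,0.61,-0.2,0,0,0.011,0],[0.68,0.61,-0.2,0,0,0.011,0],[0.68,0.61,-0.2,0,0,0.011,0],[0.68,0.61,-0.2,0,0,0.011,0],[0.68,0.61,-0.2,0,0,0.011,0],[0.68,0.61,-0.2,0,0,0.011,0],[0.68,0.61,-0.2,0,0,0.011,0],[0.68,0.61,-0.2,0,0,0.011,0],[0.68,0.61,-0.2,0,0,0.011,0]],
])

```text
time_s: 1.1
position: [0.5326, -0.2428, 0.1347]
orientation: [-0.0, 0.826, 0.564, -0.0]
ft_force: [0.6, -1.6, -0.4]
width: 0.499
gripper_force: 0.0
```

Request:
servo_tool([
  [[0,0,-0.62,0,0,0,0],[0,0,-0.62,0,0,0,0],[0,0,-0.62,0,0,0,0],[0,0,-0.62,0,0,0,0],[0,0,-0.62,0,0,0,0],[0,0,0,0,0,0,0]],
])

```text
time_s: 1.6
position: [0.5295, -0.2434, 0.0072]
orientation: [-0.003, 0.827, 0.562, -0.002]
ft_force: [-1.4, 1.1, -0.7]
width: 0.503
gripper_force: 0.0
```

Run:
```python
from h import *
im,d=eyes.get_image("side"); s=r.get_state(); print(s["position"],s["ft_force"],s["qpos"])
cv2.imwrite("pics/side1.png",cv2.resize(im[100:240,260:460],None,fx=4,fy=4))
```

```text
[ 0.53042447 -0.24380962  0.00970156] [1.08178983 0.02905945 1.20990491] [ 0.43925668  1.04191532 -0.12714626  1.61592094  0.22936079  0.50219135
 -0.20386944]
```

View pics/side1.png

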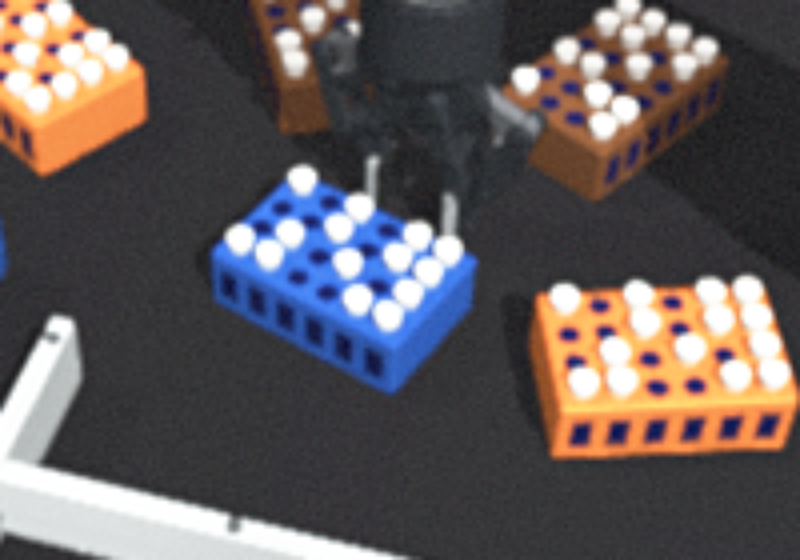

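The open fingers stand behind the rack (crop px ~(370,180) and (450,215)), centred on its far long side and clear of the brown and orange racks. Next I push towards the bar while turning it.

Request:
servo_tool([
  [[0.09,0.22,0,0,0,0,0],[0.09,0.22,0,0,0,0,0],[0.09,0.22,0,0,0,0,0],[0.09,0.22,0,0,0,0,0],[0.04,0.195,0,0,0,0.0032,0],[0.04,0.195,0,0,0,0.0032,0],[0.04,0.195,0,0,0,0.0032,0],[0.04,0.195,0,0,0,0.0032,0],[0.04,0.195,0,0,0,0.0032,0],[0.04,0.195,0,0,0,0.0032,0],[0,0,0,0,0,0,0]],
])

```text
time_s: 2.57
position: [0.5559, -0.1601, 0.0112]
orientation: [-0.001, 0.79, 0.613, 0.0]
ft_force: [0.2, 0.9, -1.0]
width: 0.5
gripper_force: 0.0
```

```bash
cat >> h.py <<'E'
O=np.array([684.,12.6]); TH=np.radians(-3.0)
def fence(xy): 
    d=np.atleast_2d(xy)-O; return np.c_[d[:,0]*np.cos(TH)+d[:,1]*np.sin(TH),-d[:,0]*np.sin(TH)+d[:,1]*np.cos(TH)]
def rack(n,tag):
    im,D=eyes.get_image(n); P=cloud(n,D); hsv=cv2.cvtColor(im,cv2.COLOR_BGR2HSV)
    b=cv2.inRange(hsv,(95,120,60),(130,255,255))>0
    F=fence(P[...,:2].reshape(-1,2)*1000).reshape(400,640,2)
    m=b&(D>0)&(P[...,2]>.033)&(P[...,2]<.048)&(F[...,0]<2)&(F[...,0]>-250)&(F[...,1]<-2)&(F[...,1]>-260)
    q=P[m]; c,s,a=rect(q[:,:2]); st=r.get_state()
    print(n,len(q),"rack",c,s,a,"z50",np.median(q[:,2]).round(4),"fence",fence(c).round(1),"yaw_f",round(a+3,1))
    t=st["position"]*1000; o=st["orientation"]; print("tcp",t.round(1),"fence",fence(t[:2]).round(1),"tooly",round(np.degrees(2*np.arctan2(o[2],o[1]))-90,1),"f",st["ft_force"].round(1),"t",st["time_s"],"w",round(st["width"],2))
    cv2.imwrite(f"pics/{n}_{tag}.png",im)
E
python3 -c "
from h import *
rack('side','a');rack('top','a')"
```

```text
side 1055 rack [ 528.9 -107.4] [199.4  99.5] -5.4 z50 0.0387 fence [[-148.6 -128. ]] yaw_f -2.4
tcp [ 555.6 -161.1   11.2] fence [[-119.1 -180.1]] tooly -14.6 f [ 0.   0.3 -0.5] t 2.6167 w 0.5
top 181 rack [573.4 -84.3] [119.7  30.2] -14.5 z50 0.0404 fence [[-105.4 -102.6]] yaw_f -11.5
tcp [ 555.5 -161.8   11.1] fence [[-119.2 -180.9]] tooly -14.6 f [-0.6  0.1 -0.9] t 2.6667 w 0.5
```

Request:
servo_tool([
  [[0.035,0.19,0,0,0,0.0032,0],[0.035,0.19,0,0,0,0.0032,0],[0.035,0.19,0,0,0,0.0032,0],[0.035,0.19,0,0,0,0.0032,0],[0.035,0.19,0,0,0,0.0032,0],[0.035,0.19,0,0,0,0.0032,0],[0.035,0.19,0,0,0,0.0032,0],[0.035,0.19,0,0,0,0.0032,0],[0.035,0.19,0,0,0,0.0032,0],[0.035,0.19,0,0,0,0.0032,0],[0,0,0,0,0,0,0],[0,0,0,0,0,0,0]],
])

```text
time_s: 3.67
position: [0.5696, -0.0859, 0.0113]
orientation: [-0.0, 0.726, 0.688, 0.0]
ft_force: [-0.9, 0.5, -0.3]
width: 0.505
gripper_force: 0.0
```

Request:
servo_tool([
  [[0,-0.8,0,0,0,0,0],[0,-0.8,0.5,0,0,0,0],[0,-0.8,0.9,0,0,0,0],[-0.3,-0.5,0.9,0,0,-0.018,0],[-0.7,0,0.5,0,0,-0.018,0],[-0.8,0,0.2,0,0,-0.018,0],[-0.8,0.5,0,0,0,-0.018,0],[-0.6,0.6,0,0,0,-0.018,0],[0,0,0,0,0,-0.018,0]],
])

```text
time_s: 4.42
position: [0.4373, -0.1507, 0.126]
orientation: [-0.001, 0.915, 0.404, -0.001]
ft_force: [0.8, 1.5, 0.7]
width: 0.497
gripper_force: 0.0
```

```bash
python3 -c "
from h import *
rack('side','b');rack('top','b');print(r.get_state()['qpos'])"
```

```text
side 1130 rack [518.7 -50.4] [241.8 113.3] 22.0 z50 0.0389 fence [[-161.8  -71.6]] yaw_f 25.0
tcp [ 440.2 -152.2  126. ] fence [[-234.9 -177.4]] tooly -42.8 f [ 0.6 -0.5 -0.6] t 4.4667 w 0.5
top 766 rack [571.1 -31.5] [120.4  79.1] -2.6 z50 0.0402 fence [[-110.4  -49.9]] yaw_f 0.4
tcp [ 441.7 -153.3  125.8] fence [[-233.3 -178.3]] tooly -42.2 f [ 1.  -0.4  1. ] t 4.5167 w 0.5
[ 0.28666849  0.73274358 -0.03727771  1.98995672  0.06197001  0.41965828
 -0.53380391]
```

View pics/top_b.png

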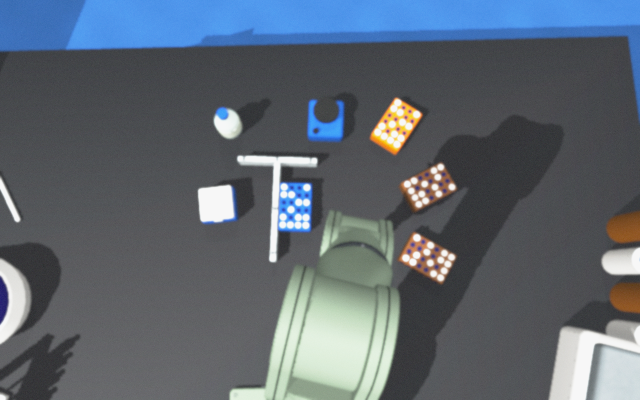

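The top view shows the rack (295,207) parallel to the bar and just right of it, about 50 mm short of the stop. The other objects have not moved. Next I go to the end on the robot side.

Request:
servo_tool([
  [[0.11,0.39,0,0,0,-0.0175,-0.4],[0.11,0.39,0,0,0,-0.0175,-0.4],[0.11,0.39,0,0,0,-0.0175,-0.4],[0.11,0.39,0,0,0,-0.0175,-0.4],[0.11,0.39,0,0,0,-0.0175,-0.4],[0.11,0.39,0,0,0,-0.0175,-0.4],[0.11,0.39,0,0,0,-0.0175,-0.4],[0.11,0.39,0,0,0,-0.0175,-0.4],[0,0,0,0,0,0,-0.4],[0,0,0,0,0,0,-0.4]],
])

```text
time_s: 5.35
position: [0.4776, -0.0286, 0.1251]
orientation: [0.0, 1.0, -0.018, 0.0]
ft_force: [0.7, 0.2, -1.1]
width: 0.3
gripper_force: 0.0
```

```bash
python3 -c "
from h import *
rack('top','c');print(r.get_state()['qpos'])"
```

```text
top 274 rack [608.7 -33.1] [78.9 44.5] 85.8 z50 0.0402 fence [[-72.8 -49.6]] yaw_f 88.8
tcp [477.4 -29.4 125.2] fence [[-204.1  -52.7]] tooly -92.2 f [ 0.4  0.2 -0.8] t 5.4 w 0.3
[-0.13289806  0.76021353  0.22882131  1.95805163 -0.35743831  0.46201737
 -1.25187246]
```

Request:
servo_tool([
  [[0,0.02,-0.58,0,0,-0.002,-0.4],[0,0.02,-0.58,0,0,0,-0.4],[0,0.02,-0.58,0,0,0,-0.4],[0,0,-0.58,0,0,0,-0.4],[0,0,-0.55,0,0,0,-0.4],[0,0,0,0,0,0,-0.4]],
])

```text
time_s: 5.9
position: [0.4759, -0.0274, 0.0077]
orientation: [-0.0, 1.0, -0.027, -0.002]
ft_force: [-0.6, -0.3, -0.7]
width: 0.301
gripper_force: 0.0
```

Request:
servo_tool([
  [[0.2,-0.01,0,0,0,0,-0.4],[0.2,-0.01,0,0,0,0,-0.4],[0.2,-0.01,0,0,0,0,-0.4],[0.2,-0.01,0,0,0,0,-0.4],[0.2,-0.01,0,0,0,0,-0.4],[0.2,-0.01,0,0,0,0,-0.4],[0.2,-0.01,0,0,0,0,-0.4],[0.15,-0.008,0,0,0,0,-0.4],[0,0,0,0,0,0,-0.4]],
])

```text
time_s: 6.65
position: [0.5401, -0.0301, 0.0115]
orientation: [0.0, 1.0, -0.027, 0.001]
ft_force: [0.8, -0.4, 0.0]
width: 0.292
gripper_force: 0.0
```

```bash
python3 -c "
from h import *
rack('side','d');rack('top','d')"
```

```text
side 971 rack [541.7 -55.3] [274.2 107. ] 18.2 z50 0.0388 fence [[-138.6  -75.3]] yaw_f 21.2
tcp [539.5 -29.9  11.3] fence [[-142.1  -50. ]] tooly -93.1 f [-0.5  0.1 -0. ] t 6.7 w 0.3
top 208 rack [660.2 -39.7] [82.9 32.2] 66.5 z50 0.0403 fence [[-21.  -53.5]] yaw_f 69.5
tcp [539.1 -29.8  11.1] fence [[-142.5  -49.9]] tooly -93.1 f [0.6 0.5 0.1] t 6.75 w 0.3
```

Request:
servo_tool([
  [[0.06,-0.003,0,0,0,0,-0.4],[0.06,-0.003,0,0,0,0,-0.4],[0.06,-0.003,0,0,0,0,-0.4],[0.05,-0.003,0,0,0,0,-0.4],[0,0,0,0,0,0,-0.4]],
])

```text
time_s: 7.17
position: [0.5487, -0.0299, 0.0106]
orientation: [-0.0, 1.0, -0.027, 0.0]
ft_force: [-0.3, 0.2, -0.0]
width: 0.303
gripper_force: 0.0
```

Request:
servo_tool([
  [[0.03,-0.001,0,0,0,0,-0.4],[0.03,-0.001,0,0,0,0,-0.4],[0,0,0,0,0,0,-0.4]],
])

```text
time_s: 7.42
position: [0.5509, -0.0299, 0.0105]
orientation: [-0.0, 1.0, -0.027, 0.0]
ft_force: [-0.6, 0.9, 0.1]
width: 0.3
gripper_force: 0.4
```

Request:
servo_tool([
  [[0.03,-0.001,0,0,0,0,-0.4],[0,0,0,0,0,0,-0.4]],
])

```text
time_s: 7.58
position: [0.5521, -0.03, 0.0106]
orientation: [-0.0, 1.0, -0.027, 0.0]
ft_force: [-1.4, -0.9, -0.8]
width: 0.3
gripper_force: 0.3
```

Request:
servo_tool([
  [[0.03,-0.001,0,0,0,0,-0.4],[0,0,0,0,0,0,-0.4]],
])

```text
time_s: 7.75
position: [0.5528, -0.03, 0.0105]
orientation: [-0.0, 1.0, -0.027, -0.0]
ft_force: [-4.1, -0.3, 0.5]
width: 0.301
gripper_force: 2.2
```

Request:
servo_tool([
  [[0.03,-0.001,0,0,0,0,-0.4],[0,0,0,0,0,0,-0.4]],
])

```text
time_s: 7.92
position: [0.5528, -0.03, 0.0105]
orientation: [-0.0, 1.0, -0.028, -0.002]
ft_force: [-12.1, 0.5, 9.3]
width: 0.3
gripper_force: 6.3
```

Request:
servo_tool([
  [[-0.4,0.02,0,0,0,0,-0.4],[-0.6,0.03,0,0,0,0,-0.4],[-0.2,0,0.8,0,0,0,-0.4],[0,0,0.8,0,0,0,-0.4],[0,0,0.8,0,0,0,-0.4],[0,0,0.6,0,0,0.0179,0],[0,-0.3,0,0,0,0.0179,0],[0,-0.3,0,0,0,0.0179,0],[0,-0.3,0,0,0,0.0179,0],[0,-0.3,0,0,0,0.0179,0],[0.3,-0.3,0,0,0,0.0179,0],[0.3,-0.3,0,0,0,0.0179,0]],
])

```text
time_s: 8.92
position: [0.5309, -0.1009, 0.131]
orientation: [0.0, 0.933, 0.36, 0.0]
ft_force: [0.2, -0.1, 0.1]
width: 0.501
gripper_force: 0.0
```

Request:
servo_tool([
  [[0.4,-0.1,0,0,0,0.0179,0],[0.4,-0.1,0,0,0,0.0179,0],[0.4,-0.1,0,0,0,0.0179,0],[0.4,0,0,0,0,0.0179,0],[0.4,0,0,0,0,0.0179,0],[0.4,0,0,0,0,0.0179,0],[0.4,0,0,0,0,0.0179,0],[0,0,0,0,0,0,0],[0,0,0,0,0,0,0]],
])

```text
time_s: 9.67
position: [0.6425, -0.1121, 0.1302]
orientation: [-0.0, 0.725, 0.688, 0.0]
ft_force: [-0.0, 0.5, -0.5]
width: 0.496
gripper_force: 0.0
```

```bash
python3 -c "
from h import *
rack('side','e');rack('top','e')"
```

```text
side 1074 rack [548.2 -55.6] [284.8 106.2] 17.4 z50 0.0389 fence [[-132.   -75.2]] yaw_f 20.4
tcp [ 642.1 -112.1  130.4] fence [[ -35.3 -126.8]] tooly -3.0 f [ 0.1 -0.5  0. ] t 9.7167 w 0.5
top 375 rack [622.8 -15.5] [117.7  42.6] -3.9 z50 0.0407 fence [[-59.6 -31.3]] yaw_f -0.9
tcp [ 641.9 -112.1  130.6] fence [[ -35.5 -126.8]] tooly -3.0 f [-0.5  0.3  1.2] t 9.7667 w 0.5
```

View pics/side_e.png

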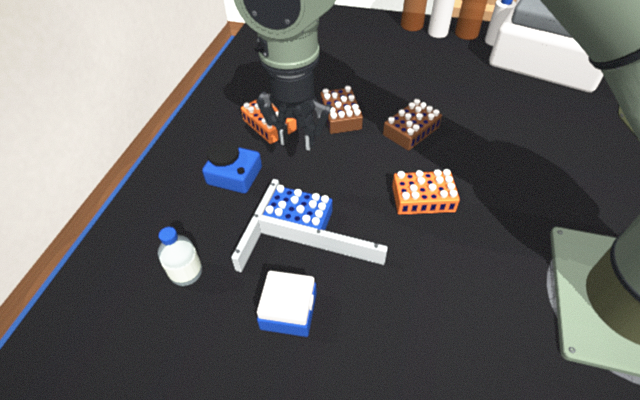

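The side view shows the rack (297,205) in the corner of the fence, end at the stop, and the gripper above and to its outside at (295,130). Next I press it flush to the bar.

Request:
servo_tool([
  [[-0.35,0,0,0,0,0,0],[-0.35,0,-0.6,0,0,0,0],[0,0,-0.6,0,0,0,0],[0,0,-0.6,0,0,0,0],[0,0,-0.6,0,0,0,0],[0,0,-0.6,0,0,0,0],[0,0,0,0,0,0,0],[0.007,0.14,0,0,0,0,0],[0.007,0.14,0,0,0,0,0],[0.007,0.14,0,0,0,0,0],[0.007,0.14,0,0,0,0,0],[0,0,0,0,0,0,0]],
])

```text
time_s: 10.77
position: [0.616, -0.0878, 0.0116]
orientation: [0.0, 0.724, 0.689, 0.001]
ft_force: [0.0, 0.3, -0.1]
width: 0.5
gripper_force: 0.0
```

Request:
servo_tool([
  [[0.002,0.04,0,0,0,0,0],[0.002,0.04,0,0,0,0,0],[0.002,0.04,0,0,0,0,0],[0,0,0,0,0,0,0]],
])

```text
time_s: 11.1
position: [0.6157, -0.085, 0.0107]
orientation: [0.0, 0.725, 0.689, -0.0]
ft_force: [0.0, -0.5, -0.4]
width: 0.501
gripper_force: 0.2
```

Request:
servo_tool([
  [[0.001,0.03,0,0,0,0,0],[0,0,0,0,0,0,0]],
])

```text
time_s: 11.27
position: [0.6158, -0.0839, 0.0107]
orientation: [0.0, 0.725, 0.689, -0.0]
ft_force: [-0.1, -2.8, 2.4]
width: 0.502
gripper_force: 1.5
```

Request:
servo_tool([
  [[0.001,0.03,0,0,0,0,0],[0,0,0,0,0,0,0]],
])

```text
time_s: 11.43
position: [0.6158, -0.0825, 0.0107]
orientation: [0.0, 0.725, 0.689, -0.0]
ft_force: [-1.0, -4.4, 3.8]
width: 0.498
gripper_force: 1.9
```

Request:
servo_tool([
  [[0,-0.15,0,0,0,0,0],[0,0,-0.08,0,0,0,0],[0,0,-0.08,0,0,0,0],[0.002,0.1,0,0,0,0,0],[0.002,0.05,0,0,0,0,0],[0,0,0,0,0,0,0]],
])

```text
time_s: 11.93
position: [0.6156, -0.0822, 0.004]
orientation: [-0.0, 0.725, 0.689, -0.0]
ft_force: [-1.3, -1.9, -2.3]
width: 0.505
gripper_force: 1.6
```

Request:
servo_tool([
  [[0.001,0.03,0,0,0,0,0],[0,0,0,0,0,0,0]],
])

```text
time_s: 12.1
position: [0.6156, -0.0822, 0.004]
orientation: [0.0, 0.725, 0.689, -0.001]
ft_force: [-1.3, -8.6, -3.1]
width: 0.499
gripper_force: 4.1
```

Request:
servo_tool([
  [[0.001,0.03,0,0,0,0,0],[0,0,0,0,0,0,0]],
])

```text
time_s: 12.27
position: [0.6156, -0.0822, 0.0041]
orientation: [0.001, 0.725, 0.688, -0.001]
ft_force: [-0.8, -15.1, -2.1]
width: 0.497
gripper_force: 7.0
```

```bash
python3 -c "
from h import *
rack('top','f')"
```

```text
top 49 rack [632.4  -0.8] [29.9 10.7] -0.1 z50 0.0405 fence [[-50.8 -16.1]] yaw_f 2.9
tcp [615.6 -82.3   4.1] fence [[-63.4 -98.3]] tooly -3.0 f [ -1.  -13.6  -3.1] t 12.3167 w 0.5
```

Request:
servo_tool([
  [[0,-0.2,0,0,0,0,0],[0,-0.5,0.1,0,0,0,0],[-0.1,-0.7,0.6,0,0,0,0],[-0.2,-0.7,0.9,0,0,0,0],[-0.5,-0.7,0.9,0,0,0,0],[-0.6,-0.7,0.6,0,0,0,0],[-0.6,-0.6,0,0,0,0,0],[-0.6,-0.6,0,0,0,0,0],[-0.6,-0.6,0,0,0,0,0],[0,0,0,0,0,0,0]],
])

```text
time_s: 13.15
position: [0.4888, -0.2885, 0.1177]
orientation: [0.0, 0.727, 0.686, -0.002]
ft_force: [-1.8, -1.0, -0.6]
width: 0.499
gripper_force: 0.0
```

Run:
```python
from h import *
rack('side','g'); rack('top','g')
a=cv2.imread("pics/top_g.png")[135:275,190:350]; b=cv2.imread("pics/side_g.png")[140:280,220:380]
cv2.imwrite("pics/g.png",cv2.resize(np.hstack([a,b]),None,fx=2.5,fy=2.5,interpolation=cv2.INTER_CUBIC))
# gaps with edges in the top picture rays: rack blue at z=.04 vs. fence
im=cv2.imread("pics/top_g.png"); hsv=cv2.cvtColor(im,cv2.COLOR_BGR2HSV)
```

```text
side 986 rack [547.8 -54.4] [285.6 106.4] 17.7 z50 0.0389 fence [[-132.5  -74. ]] yaw_f 20.7
tcp [ 491.3 -285.8  117.7] fence [[-176.8 -308.1]] tooly -3.2 f [0.3 0.5 0.8] t 13.2 w 0.5
top 690 rack [621.7 -32. ] [118.   75.6] -2.9 z50 0.0402 fence [[-59.9 -47.8]] yaw_f 0.1
tcp [ 493.  -283.8  117.7] fence [[-175.2 -306. ]] tooly -3.0 f [ 0.7  1.  -0.4] t 13.25 w 0.49
```

View pics/g.png

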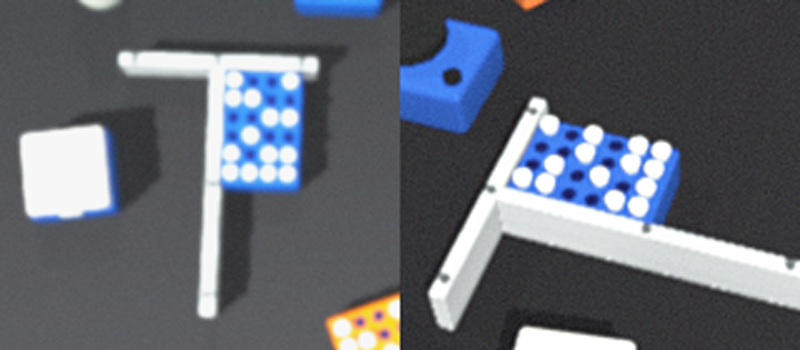

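The crop shows the rack flush to the bar on its long side (left panel, x≈218) and its end at the cross stop (y≈72). The tip box and mixer have not moved. One low nudge in +x will confirm the end is fully home.

Request:
servo_tool([
  [[0.05,0.54,0.05,0,0,-0.0179,-0.2],[0.05,0.54,0,0,0,-0.0179,-0.4],[0.05,0.54,0,0,0,-0.0179,-0.4],[0.05,0.54,0,0,0,-0.0179,-0.4],[0.05,0.54,0,0,0,-0.0179,-0.4],[0.05,0.54,0,0,0,-0.0179,-0.4],[0.05,0.54,0,0,0,-0.0179,-0.4],[0.05,0.54,0,0,0,-0.0179,-0.4],[0.05,0.54,0,0,0,-0.0179,-0.4],[0.05,0.54,0,0,0,-0.0179,-0.4],[0.05,0.54,0,0,0,-0.0179,-0.4],[0.05,0.54,0,0,0,-0.0179,-0.4]],
])

```text
time_s: 14.25
position: [0.5178, -0.0212, 0.1194]
orientation: [-0.001, 0.997, 0.083, 0.0]
ft_force: [-0.1, -0.2, -0.5]
width: 0.301
gripper_force: 0.0
```

Request:
servo_tool([
  [[0,0,0,0,0,-0.0175,-0.4],[0,0,0,0,0,-0.0175,-0.4],[0,0,0,0,0,0,-0.4],[0,0,0,0,0,0,-0.4]],
])

```text
time_s: 14.58
position: [0.5175, -0.0228, 0.1193]
orientation: [-0.0, 1.0, -0.022, 0.0]
ft_force: [-0.5, -0.0, -0.4]
width: 0.301
gripper_force: 0.0
```

```bash
python3 -c "
from h import *
rack('top','i')"
```

```text
top 236 rack [659.9 -41.5] [61.1 41.3] 82.6 z50 0.0404 fence [[-21.2 -55.3]] yaw_f 85.6
tcp [517.5 -23.2 119.3] fence [[-164.4  -44.5]] tooly -92.6 f [ 0.2 -0.8 -0.1] t 14.6333 w 0.3
```

Request:
servo_tool([
  [[0,-0.03,-0.575,0,0,-0.001,-0.4],[0,0,-0.575,0,0,0,-0.4],[0,0,-0.575,0,0,0,-0.4],[0,0,-0.575,0,0,0,-0.4],[0,0,-0.575,0,0,0,-0.4],[0,0,0,0,0,0,-0.4],[0.2,-0.01,0,0,0,0,-0.4],[0.2,-0.01,0,0,0,0,-0.4],[0.2,-0.01,0,0,0,0,-0.4],[0.15,-0.008,0,0,0,0,-0.4],[0,0,0,0,0,0,-0.4]],
])

```text
time_s: 15.55
position: [0.5484, -0.0266, 0.0051]
orientation: [-0.0, 1.0, -0.027, 0.001]
ft_force: [0.9, 0.4, -0.3]
width: 0.301
gripper_force: 0.0
```

Request:
servo_tool([
  [[0.05,-0.003,0,0,0,0,-0.4],[0.05,-0.003,0,0,0,0,-0.4],[0,0,0,0,0,0,-0.4]],
])

```text
time_s: 15.8
position: [0.5514, -0.0269, 0.0046]
orientation: [-0.0, 1.0, -0.028, 0.0]
ft_force: [0.4, -0.1, 0.2]
width: 0.301
gripper_force: 0.0
```

Request:
servo_tool([
  [[0.03,-0.002,0,0,0,0,-0.4],[0,0,0,0,0,0,-0.4]],
])

```text
time_s: 15.97
position: [0.5525, -0.027, 0.0044]
orientation: [-0.0, 1.0, -0.028, -0.0]
ft_force: [0.3, -0.2, -0.3]
width: 0.303
gripper_force: 0.0
```

Request:
servo_tool([
  [[0.03,-0.002,0,0,0,0,-0.4],[0,0,0,0,0,0,-0.4]],
])

```text
time_s: 16.13
position: [0.553, -0.027, 0.0044]
orientation: [-0.0, 1.0, -0.028, -0.001]
ft_force: [-4.7, -0.5, 3.2]
width: 0.298
gripper_force: 2.4
```

Request:
servo_tool([
  [[0.03,-0.002,0,0,0,0,-0.4],[0,0,0,0,0,0,-0.4]],
])

```text
time_s: 16.3
position: [0.553, -0.027, 0.0043]
orientation: [-0.0, 1.0, -0.028, -0.002]
ft_force: [-12.6, 0.8, 9.3]
width: 0.301
gripper_force: 6.3
```

Request:
servo_tool([
  [[-0.2,0.01,0,0,0,0,-0.4],[-0.6,0.03,0,0,0,0,-0.4],[-0.6,0,0.2,0,0,0,-0.4],[0,0,0.8,0,0,0,-0.4],[0,0,0.8,0,0,0,-0.4],[0,0,0.8,0,0,0,-0.4],[-0.2,-0.6,0.4,0,0,0,-0.4],[-0.2,-0.7,0.2,0,0,0,-0.4],[-0.2,-0.7,0,0,0,0,-0.4],[0,-0.7,0,0,0,0,-0.4],[0,-0.7,0,0,0,0,-0.4],[0,0,0,0,0,0,-0.4]],
])

```text
time_s: 17.3
position: [0.4743, -0.167, 0.1328]
orientation: [0.001, 1.0, -0.031, 0.0]
ft_force: [0.2, -1.2, 1.1]
width: 0.3
gripper_force: 0.0
```

Run:
```python
from h import *
rack('side','k'); rack('top','k')
a=cv2.imread("pics/top_k.png")[80:290,180:340]; b=cv2.imread("pics/side_k.png")[130:340,150:360]
cv2.imwrite("pics/k.png",cv2.resize(np.hstack([a,b]),None,fx=2.1,fy=2.1,interpolation=cv2.INTER_CUBIC))
D=eyes.get_image("top")[1]; P=cloud("top",D)
for k,(x0,y0,x1,y1) in {"tip":(190,178,240,228),"mix":(300,92,350,146),"bot":(208,100,250,145)}.items():
    p=P[y0:y1,x0:x1][D[y0:y1,x0:x1]>0]; q=p[(p[:,2]>.03)&(p[:,2]<.2)]; print(k,*rect(q[:,:2]))
```

```text
side 979 rack [547.7 -55. ] [286.2 103.9] 18.2 z50 0.0389 fence [[-132.6  -74.6]] yaw_f 21.2
tcp [ 474.5 -164.1  132.5] fence [[-200.  -187.5]] tooly -93.4 f [ 0.1  0.8 -0.2] t 17.35 w 0.3
top 694 rack [621.7 -32.1] [118.2  75.8] -2.9 z50 0.0402 fence [[-59.9 -47.9]] yaw_f 0.1
tcp [ 474.7 -162.2  132.4] fence [[-199.9 -185.5]] tooly -93.3 f [0.4 0.9 0.6] t 17.4 w 0.3
tip [579.4 163.7] [84.1 83.3] -84.4
mix [ 797.  -113.7] [101.8  89.9] -3.3
bot [785.4 135.4] [60.1 52.1] -61.9
```

View pics/k.png

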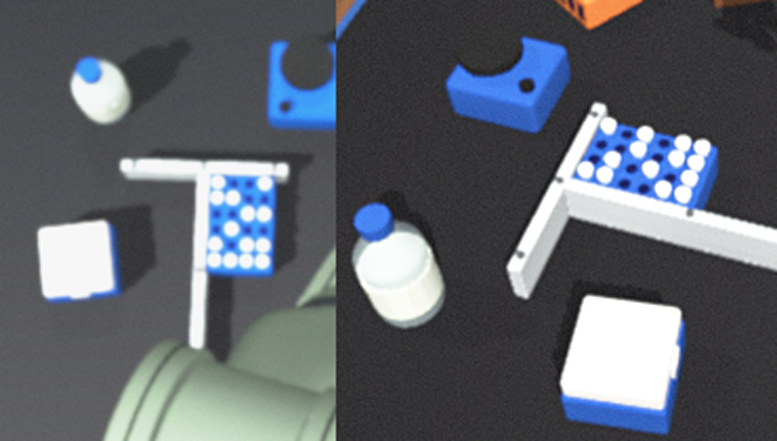

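The crop shows the rack seated in the corner with no visible gap. The bottle, tip box and mixer are where they started, and the gripper is clear.

```bash
python3 -c "
from h import *
print(workorder.finish_job())"
```

```text
the job is handed in; nothing more can be done
None
```

The rack sits in the fence corner, its long side against the bar (0.1° off parallel as measured) and its end against the cross stop; the tip box, bottle and mixer did not move, the gripper is clear, and the job was handed in at about 17 s.

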